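# Load a piston pin into the spring-loaded checking gauge

## Robot

A 7-joint arm with a two-finger parallel gripper is mounted at the origin on the work surface. World frame = base frame: x ahead of the robot, y to its left, z up, the work surface at z = 0. Lengths are in m, angles in rad, forces in N, time in s.
With the tool pointing down it reaches from about 0.4 to 0.925 m from the base axis. Payload 4.1 kg.
Tool frame: the origin (TCP) lies between the finger pads; the fingertips stand 8 mm ahead of it and the grasp point (between the pads) lies 11 mm behind it; z points along the fingers, y is the direction in which the jaws open and shut (so a half turn about z gives the same grasp; the last joint's range is limited). The gripper opens to 85 mm and grips with 20 to 120 N. Pads are 22 mm wide; open, the fingers measure 114 mm over their backs; the gripper's body (76 mm by 85 mm) begins 54 mm behind the grasp point. The pads swing forward as they close: fully open they stand 13 mm farther back than shut.
Start: joints at [1.118, 0.398, 0.045, 1.537, -0.019, 1.207, -0.051], TCP at [0.225, -0.61, 0.239] pointing down, gripper open.
Joint ranges: [-2.82, 2.82], [-0.49, 2.23], [-1.37, 1.46], [0, 2.46], [-1.36, 4.5], [0.23, 2], [-2.94, 2.94]. Speed limits (rad/s): [2.57, 2.57, 3.14, 3.14, 3.14, 3.14, 3.14].

## Interface

Orientations are given as [roll, pitch, yaw] about the fixed x, y, z axes, in that order (R = Rz(yaw) Ry(pitch) Rx(roll)).
In Python, from bench import arm gives the robot as it stands.
- The arm moves only by the tool move_arm, never from a script. Its argument "plan" is text: rows parted by semicolons, each of 7 numbers parted by spaces: the closure in counts, from 0 (fully open) to 255 (shut), then the shift along the world's x, y, z in m, then the turn, a rotation vector about the world's x, y, z in rad. In form: claw x y z rx ry rz; .... A call has 1 to 12 rows; each row shifts and turns the commanded pose from where the row before left it; what a row does not reach is not made up. A row lasts 1/12 s, in which the tool goes at most 41.7 mm and 7.16 degrees, less where a joint would pass 70% of its speed; a pose out of reach is approached as far as the arm can. A call with a gripper value outside its range is refused whole. The fingers move at their own pace and stop on an object; "squeeze" is the grip in N (left out, the last holds). Time passes only in rows, so rows that do not move let the fingers close. It gives the time, the measured TCP pose, the force and the opening at its end, in the units of the state.
- arm.read_state(): the state, without advancing time (a new reading comes with each control period).
- arm.grab_frame(name): name is "scene" or "top" or "wrist"; returns (picture, depth): 400x640x3 uint8, red, green, blue; 400x640 float32, m along the optical axis (not along the pixel's ray), 0 where there is no reading.
- arm.calibration(name): a dict with "camera_matrix" (3x3 intrinsics, pixels), "R" (3x3) and "t" (3): a world point X has camera coordinates R X + t. Camera axes: x right, y down, z forward; pixel columns grow to the right and rows downward; lengths in m; the calibration is good to about 2 mm. A picture is of the moment at which its call begins: read the wrist's pose just before it. calibration takes no time and is no camera call; for the wrist camera it gives the pose at the moment of the call.
- arm.close_job(): hands the job in, once; it reports no verdict.
The state is a dict: "t": time; "joint_positions": joint angles; "dq": joint speeds; "joint_torque": joint torques, N m; "ee_pos": TCP position; "tcp_rot": TCP orientation; "contact_force": force on the tool from outside, world axes, zero at the start; "ft_torque": the same for the moment, N m; "gripper_width": opening from 0.0 (shut) to 1.0 (fully open).
Only numpy, scipy, OpenCV 4.12 (cv2) and the standard library are available. Lean on these libraries where they do the work, as an engineer would, in place of code of your own. Each camera call takes 0.05 s, during which the arm holds its last target.

## Task

Take the steel piston pin from its black rest and load it into the checking gauge: put one end in under the hood, press the spring plunger back with it while the pin is tipped, then bring the other end down in front of the low end stop. Leave the pin lying level and fully down in the V-rail, held lengthwise between plunger and end stop, with the gripper clear; never drive the plunger onto its hard stop or force the gauge with 40 N or more, and leave the piston, the bottle and the spanner where they are.

Things in the scene. Friction and masses are not known exactly. Their poses are not given: they have to be found in the camera images.
- pin_center (a point): Centre of the loose piston pin: a plain steel tube, solid to the touch, 24 mm diameter, 76 mm long, flat ends, both ends alike, 135 to 225 g. The point lies on its axis half-way along; x is the pin's axis (it may point either way, and the pin may be rolled about it). It starts lying level in the V of its rest.
- rest: Fixed black pin rest, base 90 x 70 x 10 mm, with a narrow V-rail (54 mm long, under 20 mm wide, so fingers can straddle it) that carries the pin with its axis 50 mm above the table. Origin: centre of the underside; x along the rail.
- gauge: Fixed checking gauge: dark steel base plate 230 x 110 x 12 mm. Origin: centre of its underside, on the table; x along the gauge from spring plunger towards end stop, z up. On it sits the aluminium bed with all the parts below, clamped up to 12 mm either way along x from nominal. This shift is NOT in any reading: find it by touch or by eye. Bed foot: 40 mm wide, below z 20 mm.
- plunger (a joint): How far the spring plunger is pressed in (m): 0 free, 0.004 with the pin seated, 0.012 at its hard stop (it must stay clear of that: under 0.0115). The spring pushes with 3 N at the start plus 0.9 N per mm: about 6.7 N seated, 13.4 N at 0.0115.
- gauge_mid (a point): Gauge frame x 0, z 52 mm: nominal centre of the seated pin, which then reaches from x -38 to 38 mm with its underside at z 40 mm (add the unknown shift to x). It lies in a steel V-rail, x -47 to 39 mm, under 20 mm wide, so fingers can straddle it.
- stop_nominal (a point): Nominal upper edge of the end stop's face (gauge frame x 38, z 49 mm; add the unknown shift to x). The stop is a block 10 mm thick and 30 mm wide, its top 9 mm above the underside of the seated pin.
- plunger_nominal (a point): Nominal centre of the free plunger's face (gauge frame x -34, z 51 mm; add the unknown shift to x): round brass button, 10 mm diameter, that slides along the gauge's x, to x -46 mm at its hard stop. Its housing stands behind, x -50 to -82 mm, 34 mm wide, top at z 73 mm.
- hood_nominal (a point): Nominal lower lip of the hood (gauge frame x -32, z 69 mm; add the unknown shift to x): a plate 4 mm thick and 34 mm wide that reaches from the housing over the plunger to this lip, 29 mm above the underside of the seated pin. A level pin cannot get in over the end stop; tipped by 10 to 18 degrees, lower end under the hood, it can.
- piston_mid (a point): Bystander: aluminium piston standing on its skirt, 84 mm diameter, 54 mm high; the point is its centre.
- oil_mid (a point): Bystander: closed grey oil bottle, 60 mm diameter, 150 mm high; the point is its centre.
- spanner_grip (a point): Bystander: open-ended spanner lying on the table; the point is on its handle.
There are look-alikes about, which are no part of the job. Of the things like the part that bears pin_center, leave any that is purple or red; of the rest the smaller one is meant.

How it is judged:
By the outcome, as a careful person would: the job done as asked, in the order asked, and still so for the second after the job is handed in, with the robot touching nothing.
It also fails if it takes over 61 s, if anything falls off the work surface, if the arm or the gripper's body presses on something with over 40 N, if the wrist force passes 120 N, or if a joint passes its speed limit or range.

## Working session

There is one attempt and no reset: what is moved stays moved. The work goes in short steps, Python scripts to look and compute and a tool call to move; the robot and the scene stay as the last step left them, time stands still between calls to the robot, and variables do not carry over. Pictures are saved under pics/ and viewed, and the job is handed in when it is done.

Besides the shell and the picture viewer there is one more tool, called after "Emit:" by a JSON object that holds its "op" and its "data", one argument or row to a line. move_arm: Moves the arm, as the interface text tells. Its arguments: {"type":"object","properties":{"plan":{"type":"string"},"squeeze":{"type":"number"}},"required":["plan"]}

```bash
ls; mkdir -p pics; python3 - <<'E'
from bench import arm
import cv2,numpy as np
s=arm.read_state();print({k:np.round(v,4).tolist() for k,v in s.items()})
for n in ["scene","top","wrist"]:
    p,d=arm.grab_frame(n);np.savez(f"pics/{n}0.npz",p=p,d=d,**arm.calibration(n))
    cv2.imwrite(f"pics/{n}0.png",p[:,:,::-1])
    c=arm.calibration(n);print(n,np.round(c["camera_matrix"],1).tolist(),np.round(c["R"],3).tolist(),np.round(c["t"],3).tolist())
E
```

```text
pics
{'t': 0.0, 'joint_positions': [1.118, 0.3992, 0.045, 1.5379, -0.0187, 1.2069, -0.0507], 'dq': [-0.0008, 0.0003, -0.0, -0.0006, -0.0006, -0.0021, -0.0002], 'joint_torque': [-0.0012, -47.513, 1.3638, -25.4229, 0.0115, 0.0095, -0.0], 'ee_pos': [0.225, -0.6091, 0.2383], 'tcp_rot': [-3.1396, 0.0001, 0.3539], 'contact_force': [0.3511, -0.2974, 0.6302], 'ft_torque': [-0.0377, -0.0024, -0.028], 'gripper_width': 0.9993}
scene [[471.6, 0.0, 314.6], [0.0, 471.6, 196.5], [0.0, 0.0, 1.0]] [[-0.365, 0.931, 0.002], [0.504, 0.199, -0.841], [-0.783, -0.306, -0.542]] [0.136, -0.261, 1.367]
top [[433.8, 0.0, 320.8], [0.0, 433.8, 202.1], [0.0, 0.0, 1.0]] [[0.043, -0.999, 0.005], [-0.974, -0.043, -0.222], [0.222, 0.005, -0.975]] [0.064, 0.603, 0.885]
wrist [[277.7, 0.0, 317.2], [0.0, 277.7, 199.2], [0.0, 0.0, 1.0]] [[0.346, -0.938, -0.001], [-0.899, -0.332, 0.284], [-0.266, -0.097, -0.959]] [-0.649, -0.037, 0.378]
```

View pics/scene0.png

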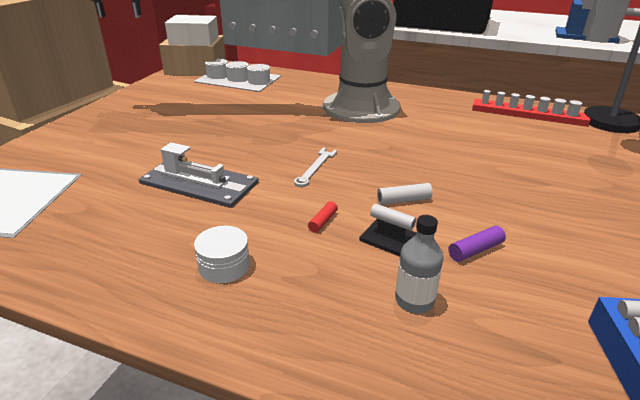

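View pics/top0.png

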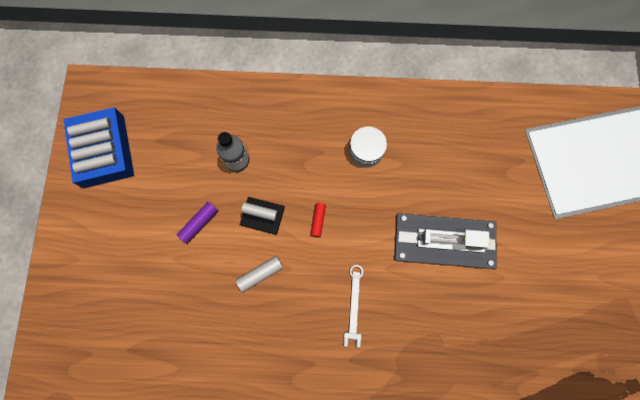

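View pics/wrist0.png

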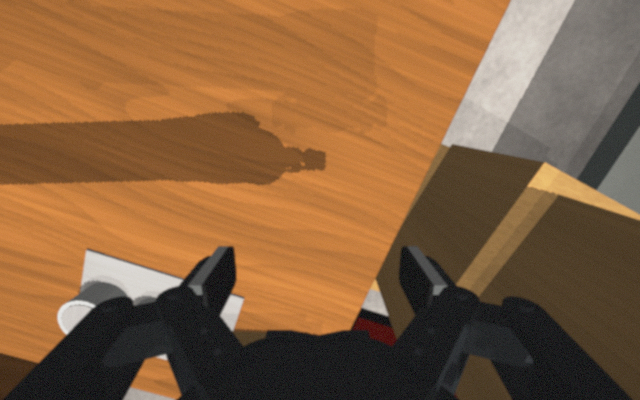

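```bash
cat > h.py <<'E'
import numpy as np,cv2
def load(n): return np.load(f"pics/{n}.npz")
def cloud(f):
    d=f["d"];K=f["camera_matrix"];v,u=np.mgrid[:400,:640]
    P=np.stack([(u-K[0,2])/K[0,0]*d,(v-K[1,2])/K[1,1]*d,d],-1)
    W=(P-f["t"])@f["R"]; W[d==0]=np.nan
    return W
def ray(f,u,v,z):
    K=f["camera_matrix"];r=np.array([(u-K[0,2])/K[0,0],(v-K[1,2])/K[1,1],1])@f["R"]
    o=-f["t"]@f["R"];return o+r*(z-o[2])/r[2]
def crop(f,u0,u1,v0,v1,s,name):
    cv2.imwrite(name,cv2.resize(f["p"][v0:v1,u0:u1,::-1],None,fx=s,fy=s,interpolation=cv2.INTER_CUBIC))
E
python3 - <<'E'
from h import *
t=load("top0");s=load("scene0")
crop(t,165,345,165,300,4,"pics/c_top_pins.png")
crop(t,380,520,195,285,5,"pics/c_top_g.png")
crop(s,130,270,130,215,5,"pics/c_sc_g.png")
W=cloud(t)
for u,v in [(262,211),(259,274),(197,222),(318,220),(477,239),(421,238),(400,255),(368,145),(224,138),(355,300),(300,350)]:
    print(u,v,np.round(W[v,u],4))
E
```

```text
262 211 [0.5762 0.2191 0.0582]
259 274 [0.4402 0.219  0.0325]
197 222 [0.5502 0.368  0.0293]
318 220 [0.568  0.0951 0.023 ]
477 239 [ 0.5323 -0.2478  0.0738]
421 238 [ 0.5364 -0.1387  0.0264]
400 255 [ 0.4976 -0.0939  0.0129]
368 145 [ 0.7427 -0.0123  0.0529]
224 138 [0.7076 0.2955 0.1513]
355 300 [0.3938 0.0049 0.0071]
300 350 [ 0.282   0.1218 -0.0003]
```

View pics/c_top_pins.png

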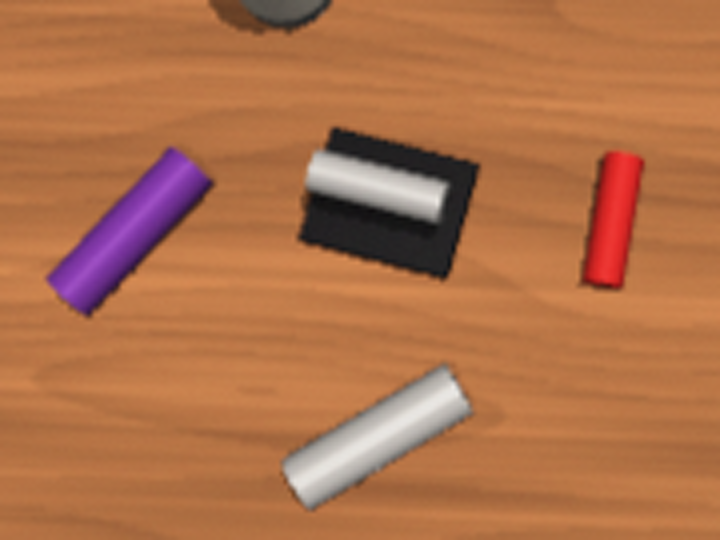

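View pics/c_top_g.png

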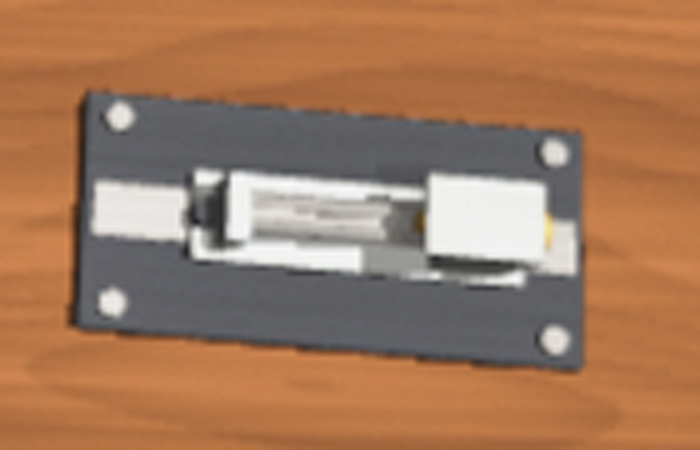

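View pics/c_sc_g.png

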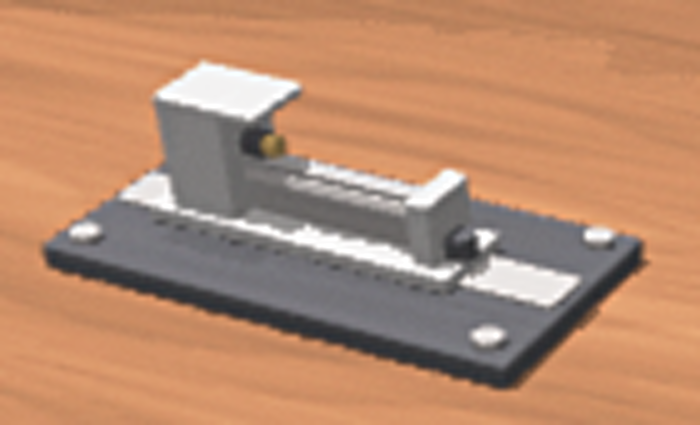

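The picture shows four pin-like things (top view): grey on the black rest (262,211), a larger grey one on the table (259,274), purple (197,222) and red (318,220). Leaving out purple and red, the smaller grey is the one on the rest, so that's the target. In the gauge the hood is at (477,239) and the stop at (427,236), so its x runs towards +y.

```bash
python3 - <<'E'
from h import *
t=load("top0");W=cloud(t)
def reg(c,r,z0,z1): 
    return W[(np.hypot(W[...,0]-c[0],W[...,1]-c[1])<r)&(W[...,2]>z0)&(W[...,2]<z1)]
P=reg((.576,.219),.07,.045,.08)
print("pin n",len(P),cv2.minAreaRect(P[:,:2].astype(np.float32)),P[:,2].max())
# colour mask of pin
hsv=cv2.cvtColor(t["p"],cv2.COLOR_RGB2HSV)
m=((hsv[...,2]>110)&(hsv[...,1]<50)).astype(np.uint8);m2=np.zeros_like(m);m2[195:228,235:290]=m[195:228,235:290]
cs,_=cv2.findContours(m2,0,2);c=max(cs,key=cv2.contourArea);r=cv2.minAreaRect(c);print(r);print([np.round(ray(t,*p,.055),4).tolist() for p in cv2.boxPoints(r)])
# rest black
m=((hsv[...,2]<60)).astype(np.uint8);m2=np.zeros_like(m);m2[190:240,232:292]=m[190:240,232:292]
k=np.ones((3,3));m2=cv2.morphologyEx(m2,cv2.MORPH_OPEN,k)
c=np.vstack(cv2.findContours(m2,0,2)[0]);r=cv2.minAreaRect(c);b=cv2.boxPoints(r)
print("rest",r,ray(t,*r[0],.01));print([np.round(ray(t,*p,.01),4).tolist() for p in b])
# gauge: plate via depth >.006
m=np.zeros((400,640),np.uint8);g=(W[...,2]>.007)&(W[...,2]<.03);m[200:280,385:510]=g[200:280,385:510]
P=W[m>0];q=cv2.minAreaRect(P[:,:2].astype(np.float32));print("gauge",q);print(cv2.boxPoints(q))
H=reg((.533,-.245),.06,.065,.085);q=cv2.minAreaRect(H[:,:2].astype(np.float32));print("hood",q,np.median(H[:,2]))
S=reg((.536,-.15),.03,.043,.06);q=cv2.minAreaRect(S[:,:2].astype(np.float32));print("stop",len(S),q,np.median(S[:,2]))
E
```

```text
pin n 375 ((0.5760499238967896, 0.22723476588726044), (0.07699297368526459, 0.02409040555357933), 76.62061309814453) 0.06578961383223718
((258.5588684082031, 210.7647247314453), (34.440059661865234, 9.45888900756836), 14.03624439239502)
[[0.5743, 0.2666, 0.055], [0.5953, 0.2633, 0.055], [0.5797, 0.1878, 0.055], [0.5588, 0.1915, 0.055]]
rest ((261.67645263671875, 215.2941436767578), (38.80569839477539, 29.346811294555664), 14.03624439239502) [0.57568803 0.22597327 0.01      ]
[[0.5511, 0.2758, 0.01], [0.6191, 0.2649, 0.01], [0.6005, 0.1756, 0.01], [0.5331, 0.1878, 0.01]]
gauge ((0.5351735949516296, -0.1981247365474701), (0.22903293371200562, 0.11027518659830093), 87.72720336914062)
[[ 0.47553796 -0.3103645 ]
 [ 0.58572644 -0.31473774]
 [ 0.59480923 -0.08588496]
 [ 0.48462075 -0.08151174]]
hood ((0.5334069132804871, -0.24709555506706238), (0.05179475620388985, 0.034154221415519714), 86.79884338378906) 0.0715067634017788
stop 74 ((0.5377917289733887, -0.159510537981987), (0.029187453910708427, 0.03739932179450989), 2.4123871326446533) 0.047135097520397705
```

Emit:
{"op": "move_arm", "data": {
  "plan": "0 .017 .0283 0 0 0 .0653;0 .017 .0283 0 0 0 .0653;0 .017 .0283 0 0 0 .0653;0 .017 .0283 0 0 0 .0653;0 .017 .0283 0 0 0 .0653;0 .017 .0283 0 0 0 .0653;0 .017 .0283 0 0 0 .0653;0 .017 .0283 0 0 0 .0653;0 .017 .0283 0 0 0 .0653;0 .017 .0283 0 0 0 .0653;0 .017 .0283 0 0 0 .0653;0 .017 .0283 0 0 0 .0653",
  "squeeze": 60
}}

```text
t: 1.15
ee_pos: [0.4296, -0.2686, 0.2392]
tcp_rot: [-3.142, 0.0, 1.141]
contact_force: [0.5, 0.2, -1.0]
gripper_width: 1.004
```

Emit:
{"op": "move_arm", "data": {
  "plan": "0 .017 .0283 0 0 0 .0653;0 .017 .0283 0 0 0 .0653;0 .017 .0283 0 0 0 .0653;0 .017 .0283 0 0 0 .0653;0 .017 .0283 0 0 0 .0653;0 .017 .0283 0 0 0 .0653;0 0 0 0 0 0 0;0 0 0 0 0 0 0"
}}

```text
t: 1.82
ee_pos: [0.5318, -0.098, 0.2391]
tcp_rot: [-3.141, -0.001, 1.534]
contact_force: [-0.4, -0.7, -1.5]
gripper_width: 0.999
```

```bash
cat > snap.py <<'E'
import sys,numpy as np,cv2
from bench import arm
def snap(n,tag):
    c=arm.calibration(n);s=arm.read_state()
    p,d=arm.grab_frame(n);np.savez(f"pics/{tag}.npz",p=p,d=d,**c);cv2.imwrite(f"pics/{tag}.png",p[:,:,::-1]);return s
if __name__=="__main__":
    s=snap(sys.argv[1],sys.argv[2]);print({k:np.round(s[k],4).tolist() for k in ("t","joint_positions","ee_pos","tcp_rot","contact_force","gripper_width")})
E
python3 snap.py wrist w1
```

```text
{'t': 1.8167, 'joint_positions': [0.5002, 0.2269, -0.4638, 1.7881, 0.1094, 1.1523, -0.035], 'ee_pos': [0.5318, -0.098, 0.2391], 'tcp_rot': [-3.1414, -0.0009, 1.5337], 'contact_force': [-0.4306, -0.7301, -1.4937], 'gripper_width': 0.9991}
```

View pics/w1.png

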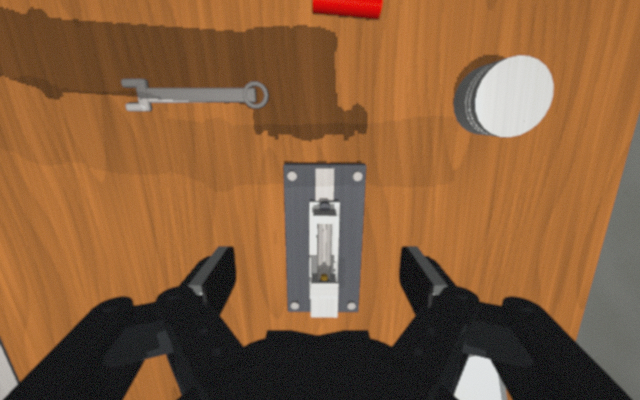

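The wrist view shows the gauge with the stop near (324,208), the plunger near (323,278) and the hood below it at (324,300).

```bash
python3 - <<'E'
from h import *
f=load("w1");crop(f,275,375,150,330,4,"pics/c_w1.png")
W=cloud(f);o=np.array([.5352,-.1981]);a=np.radians(87.73);g=np.array([np.cos(a),np.sin(a)]);n=np.array([-g[1],g[0]])
X=(W[...,:2]-o)@g;Y=(W[...,:2]-o)@n;Z=W[...,2]
for u in (318,324,330):
  print(u,[(v,round(X[v,u]*1e3,1),round(Y[v,u]*1e3,1),round(Z[v,u]*1e3,1)) for v in list(range(160,175,3))+list(range(196,218,1))+list(range(268,320,3))])
E
```

```text
318 [(160, np.float64(116.8), np.float64(6.6), np.float64(-0.1)), (163, np.float64(112.9), np.float64(6.5), np.float64(0.6)), (166, np.float64(110.6), np.float64(6.6), np.float64(11.4)), (169, np.float64(106.8), np.float64(6.6), np.float64(12.5)), (172, np.float64(103.0), np.float64(6.6), np.float64(13.1)), (196, np.float64(70.7), np.float64(6.5), np.float64(14.8)), (197, np.float64(68.8), np.float64(6.4), np.float64(13.0)), (198, np.float64(67.4), np.float64(6.4), np.float64(13.3)), (199, np.float64(66.1), np.float64(6.4), np.float64(13.7)), (200, np.float64(64.8), np.float64(6.4), np.float64(13.9)), (201, np.float64(63.6), np.float64(6.4), np.float64(14.8)), (202, np.float64(63.7), np.float64(6.4), np.float64(19.5)), (203, np.float64(62.2), np.float64(6.4), np.float64(19.2)), (204, np.float64(60.9), np.float64(6.4), np.float64(19.7)), (205, np.float64(59.8), np.float64(6.4), np.float64(20.4)), (206, np.float64(57.9), np.float64(6.4), np.float64(19.0)), (207, np.float64(56.9), np.float64(6.4), np.float64(20.1)), (208, np.float64(55.6), np.float64(6.4), np.float64(20.5)), (209, np.fl
[... 6477 characters left out ...]
.float64(73.2)), (289, np.float64(-33.4), np.float64(-8.7), np.float64(73.0)), (292, np.float64(-37.5), np.float64(-8.7), np.float64(73.2)), (295, np.float64(-41.8), np.float64(-8.8), np.float64(73.4)), (298, np.float64(-46.2), np.float64(-8.8), np.float64(73.3)), (301, np.float64(-51.0), np.float64(-8.9), np.float64(72.8)), (304, np.float64(-55.6), np.float64(-9.0), np.float64(72.7)), (307, np.float64(-59.2), np.float64(-9.0), np.float64(73.8)), (310, np.float64(-64.3), np.float64(-9.1), np.float64(73.0)), (313, np.float64(-69.3), np.float64(-9.2), np.float64(72.5)), (316, np.float64(-73.4), np.float64(-9.3), np.float64(73.1)), (319, np.float64(-139.1), np.float64(-13.6), np.float64(-0.3))]
```

View pics/c_w1.png

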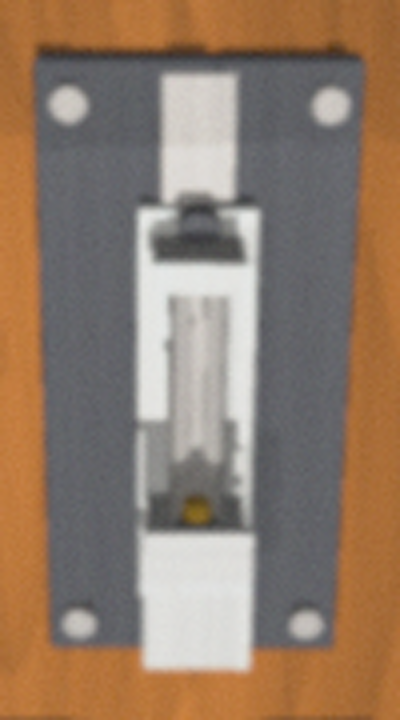

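Emit:
{"op": "move_arm", "data": {
  "plan": "0 .0044 .0325 0 0 0 -.017;0 .0044 .0325 0 0 0 -.017;0 .0044 .0325 0 0 0 -.017;0 .0044 .0325 0 0 0 -.017;0 .0044 .0325 0 0 0 -.017;0 .0044 .0325 -.01 0 0 -.017;0 .0044 .0325 -.02 0 0 -.017;0 .0044 .0325 -.02 0 0 -.017;0 .0044 .0325 -.02 0 0 -.017;0 .0044 .0325 -.02 0 0 -.017;0 0 0 0 0 0 0;0 0 0 0 0 0 0"
}}

```text
t: 2.87
ee_pos: [0.574, 0.2248, 0.1475]
tcp_rot: [-3.139, 0.002, 1.361]
contact_force: [0.1, -0.4, 0.7]
gripper_width: 1.005
```

```bash
python3 snap.py wrist w2
```

```text
{'t': 2.8667, 'joint_positions': [-0.0291, 0.4679, -0.5488, 1.7045, 0.274, 1.0503, -0.8781], 'ee_pos': [0.574, 0.2248, 0.1475], 'tcp_rot': [-3.1385, 0.002, 1.361], 'contact_force': [0.0824, -0.4204, 0.7034], 'gripper_width': 1.0045}
```

View pics/w2.png

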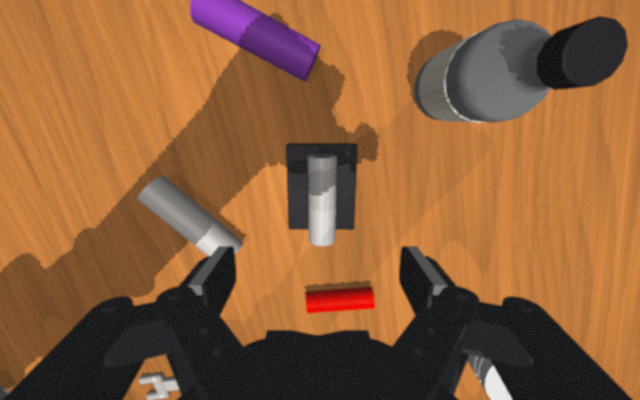

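The pin lies straight between the fingers at (322,200), aligned with the tool; the bottle stays well clear on the right.

```bash
python3 - <<'E'
from h import *
f=load("w2");W=cloud(f);m=np.zeros((400,640),bool);m[140:262,295:350]=1
P=W[m&(W[...,2]>.048)&(W[...,2]<.08)];print(len(P),cv2.minAreaRect(P[:,:2].astype(np.float32)),np.percentile(P[:,2],98))
E
```

```text
2437 ((0.5780824422836304, 0.22657281160354614), (0.07670800387859344, 0.02401835471391678), 77.95922088623047) 0.06239633262251951
```

Emit:
{"op": "move_arm", "data": {
  "plan": "0 .003 .0018 -.018 0 0 0;0 0 0 -.02 0 0 0;0 0 0 -.02 0 0 0;0 0 0 -.02 0 0 0;0 0 0 -.015 0 0 0;0 0 0 -.01 0 0 0;0 0 0 -.005 0 0 0;0 0 0 0 0 0 0;0 0 0 0 0 0 0"
}}

```text
t: 3.67
ee_pos: [0.5791, 0.2258, 0.0422]
tcp_rot: [3.14, -0.0, 1.358]
contact_force: [-1.2, -0.3, 0.6]
gripper_width: 1.005
```

Emit:
{"op": "move_arm", "data": {
  "plan": "160 0 0 0 0 0 0;160 0 0 0 0 0 0;160 0 0 0 0 0 0;255 0 0 0 0 0 0;255 0 0 0 0 0 0;255 0 0 0 0 0 0;255 0 0 0 0 0 0;255 0 0 0 0 0 0;255 0 0 0 0 0 0;255 0 0 0 0 0 0"
}}

```text
t: 4.5
ee_pos: [0.5783, 0.2267, 0.0419]
tcp_rot: [3.141, -0.0, 1.359]
contact_force: [-1.9, -0.4, 5.0]
gripper_width: 0.258
```

```bash
python3 snap.py wrist w3;python3 snap.py scene s3
```

```text
{'t': 4.5, 'joint_positions': [-0.0711, 0.5976, -0.4995, 1.7695, 0.3617, 0.8663, -0.9465], 'ee_pos': [0.5783, 0.2267, 0.0419], 'tcp_rot': [3.1412, -0.0002, 1.3593], 'contact_force': [-1.8526, -0.39, 4.9888], 'gripper_width': 0.2584}
{'t': 4.55, 'joint_positions': [-0.0711, 0.5977, -0.4995, 1.7695, 0.3617, 0.8664, -0.9465], 'ee_pos': [0.5783, 0.2267, 0.0419], 'tcp_rot': [3.1413, -0.0001, 1.3594], 'contact_force': [-2.049, 0.2065, 4.7177], 'gripper_width': 0.257}
```

View pics/w3.png

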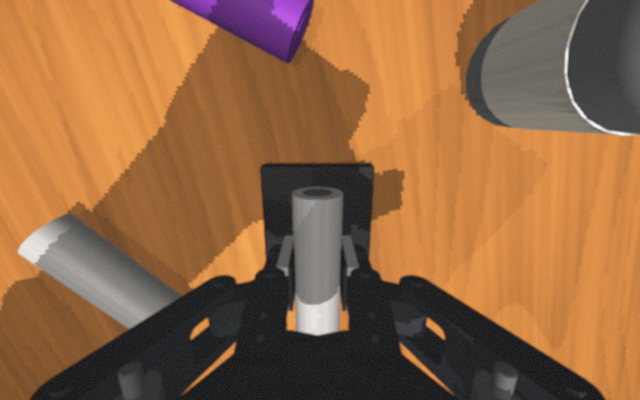

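View pics/s3.png

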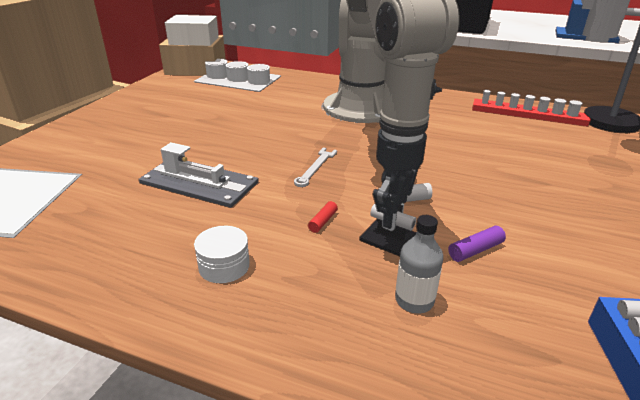

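The pin is gripped at mid-length; piece, bottle and neighbours undisturbed. Lifting and carrying over, turning to the gauge's heading.

Emit:
{"op": "move_arm", "data": {
  "plan": "255 0 0 .01 0 0 0;255 0 0 .03 0 0 0;255 0 0 .03 0 0 0;255 0 0 .03 0 0 0;255 0 -.02 .02 0 0 .04;255 -.0035 -.0348 0 0 0 .044;255 -.0035 -.0348 0 0 0 .044;255 -.0035 -.0348 0 0 0 .044;255 -.0035 -.0348 0 0 0 0;255 -.0035 -.0348 0 0 0 0;255 -.0035 -.0348 0 0 0 0;255 -.0035 -.0348 0 0 0 0",
  "squeeze": 70
}}

```text
t: 5.6
ee_pos: [0.553, -0.039, 0.1613]
tcp_rot: [-3.141, 0.0, 1.531]
contact_force: [0.2, -0.4, -1.1]
gripper_width: 0.258
```

Emit:
{"op": "move_arm", "data": {
  "plan": "255 -.0035 -.0348 0 0 0 0;255 -.0035 -.0348 0 0 0 0;255 -.0035 -.0348 0 0 0 0;255 -.0035 -.0348 0 0 0 0;255 -.0055 -.036 0 0 0 0;255 0 0 0 .0757 -.003 0;255 0 0 0 .0757 -.003 0;255 0 0 0 .0757 -.003 0;255 0 0 0 0 0 0;255 0 0 0 0 0 0;255 0 0 0 0 0 0"
}}

```text
t: 6.52
ee_pos: [0.5342, -0.2112, 0.1613]
tcp_rot: [-3.141, -0.227, 1.533]
contact_force: [-0.4, 0.4, -0.6]
gripper_width: 0.259
```

```bash
python3 snap.py wrist w4;python3 snap.py top t4;python3 snap.py scene s4; python3 -c "
from h import *
crop(load('t4'),360,540,180,300,4,'pics/c_t4.png');crop(load('s4'),110,290,90,220,4,'pics/c_s4.png')"
```

```text
{'t': 6.5167, 'joint_positions': [0.8141, 0.4302, -0.5094, 1.7363, -0.013, 1.0923, 0.3055], 'ee_pos': [0.5342, -0.2112, 0.1613], 'tcp_rot': [-3.1414, -0.2266, 1.5327], 'contact_force': [-0.3858, 0.3919, -0.6184], 'gripper_width': 0.2594}
{'t': 6.5667, 'joint_positions': [0.8133, 0.4298, -0.5098, 1.7363, -0.0132, 1.0923, 0.3058], 'ee_pos': [0.5344, -0.2106, 0.1615], 'tcp_rot': [3.1414, -0.2267, 1.534], 'contact_force': [-0.2993, -0.25, -1.1458], 'gripper_width': 0.2575}
{'t': 6.6167, 'joint_positions': [0.813, 0.4297, -0.5099, 1.7362, -0.0132, 1.0924, 0.306], 'ee_pos': [0.5346, -0.2104, 0.1617], 'tcp_rot': [3.1411, -0.2266, 1.5345], 'contact_force': [-0.3888, 0.9046, -2.7491], 'gripper_width': 0.2571}
```

View pics/w4.png

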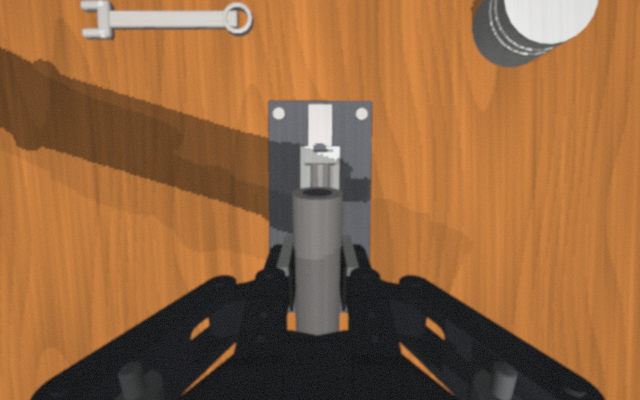

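View pics/c_s4.png

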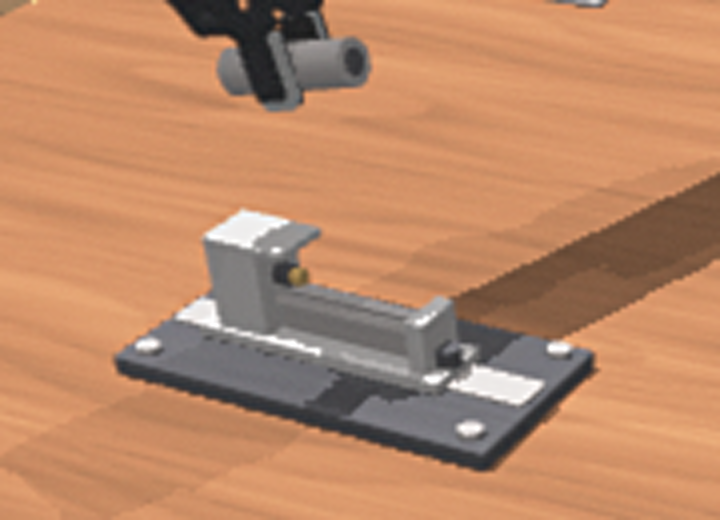

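View pics/c_t4.png

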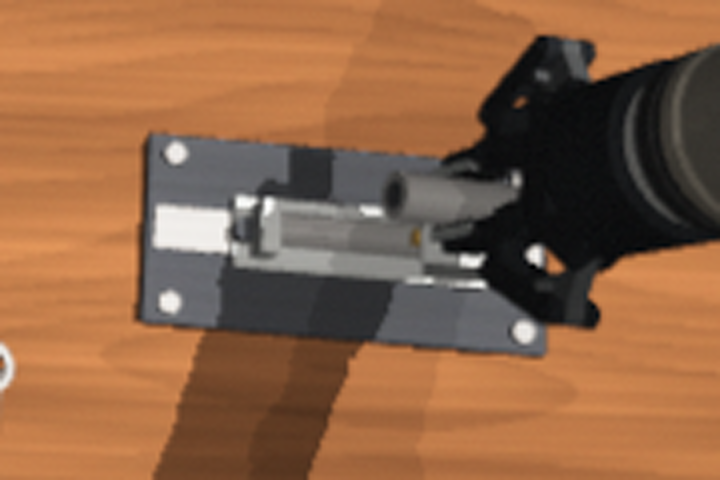

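Tip is right (13°); I overran y by 33 mm. Checking sideways offset of the stop relative to the pin in the wrist view: pin end at (317,190), stop near (320,155).

```bash
python3 - <<'E'
from h import *
f=load("w4");W=cloud(f);Z=W[...,2]
a=np.radians(87.73);g=np.array([np.cos(a),np.sin(a)]);n=np.array([-g[1],g[0]]);T=np.array([.5342,-.2112])
def st(m,name):
    P=W[m];X=(P[:,:2]-T)@g;Y=(P[:,:2]-T)@n
    print(name,len(P),"X",np.round(np.percentile(X,[1,50,99])*1e3,1),"Y",np.round(np.percentile(Y,[1,99])*1e3,1),"mid",np.round(np.percentile(Y,[1,99]).mean()*1e3,2),"z",np.round(np.median(P[:,2])*1e3,1))
w=np.zeros((400,640),bool);w[95:186,255:385]=1
st(w&(Z>.045)&(Z<.053),"stop top")
st(w&(Z>.007)&(Z<.0145),"plate")
st(w&(Z>.017)&(Z<.023),"foot")
w2=np.zeros((400,640),bool);w2[186:250,285:350]=1
st(w2&(Z>.15)&(Z<.2),"pin")
crop(f,250,390,90,250,5,"pics/c_w4.png")
E
```

```text
stop top 363 X [57.8 62.5 67.2] Y [-17.1  12.6] mid -2.26 z 48.5
plate 6899 X [ 38.1  87.9 125. ] Y [-56.3  51.2] mid -2.56 z 11.7
foot 654 X [ 37.1  53.7 106.6] Y [-22.4  17.2] mid -2.6 z 19.5
pin 3270 X [ 8.1 22.9 37.2] Y [-15.   15.8] mid 0.39 z 183.6
```

View pics/c_w4.png

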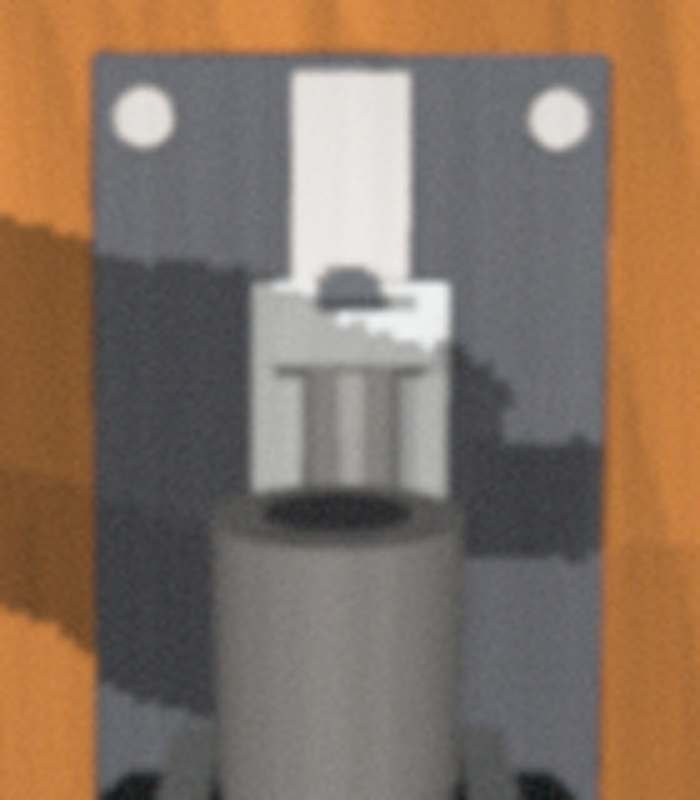

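Emit:
{"op": "move_arm", "data": {
  "plan": "255 .0034 .0331 0 0 0 0;255 0 0 -.01 0 0 0;255 0 0 -.02 0 0 0;255 0 0 -.02 0 0 0;255 0 0 -.02 0 0 0;255 0 0 -.015 0 0 0;255 0 0 -.004 0 0 0;255 0 0 0 0 0 0;255 0 0 0 0 0 0;255 0 0 0 0 0 0"
}}

```text
t: 7.5
ee_pos: [0.5388, -0.1792, 0.0737]
tcp_rot: [3.139, -0.226, 1.532]
contact_force: [-0.1, 0.2, -1.0]
gripper_width: 0.256
```

```bash
python3 snap.py wrist w5;python3 snap.py top t5;python3 snap.py scene s5; python3 -c "
from h import *
crop(load('w5'),220,420,90,300,3,'pics/c_w5.png');crop(load('s5'),110,290,90,220,4,'pics/c_s5.png')"
```

```text
{'t': 7.5, 'joint_positions': [0.7533, 0.521, -0.4987, 1.8299, 0.0272, 0.9034, 0.2489], 'ee_pos': [0.5388, -0.1792, 0.0737], 'tcp_rot': [3.1391, -0.2264, 1.5325], 'contact_force': [-0.0944, 0.2289, -0.9919], 'gripper_width': 0.2556}
{'t': 7.55, 'joint_positions': [0.7535, 0.521, -0.4986, 1.8299, 0.0273, 0.9033, 0.2489], 'ee_pos': [0.5387, -0.1793, 0.0737], 'tcp_rot': [3.1391, -0.2263, 1.5322], 'contact_force': [0.674, -0.1841, -1.2566], 'gripper_width': 0.2566}
{'t': 7.6, 'joint_positions': [0.7537, 0.521, -0.4984, 1.8301, 0.0274, 0.9033, 0.2489], 'ee_pos': [0.5386, -0.1795, 0.0736], 'tcp_rot': [3.1393, -0.2263, 1.5319], 'contact_force': [0.2579, 0.4928, -1.7985], 'gripper_width': 0.2559}
```

View pics/c_w5.png

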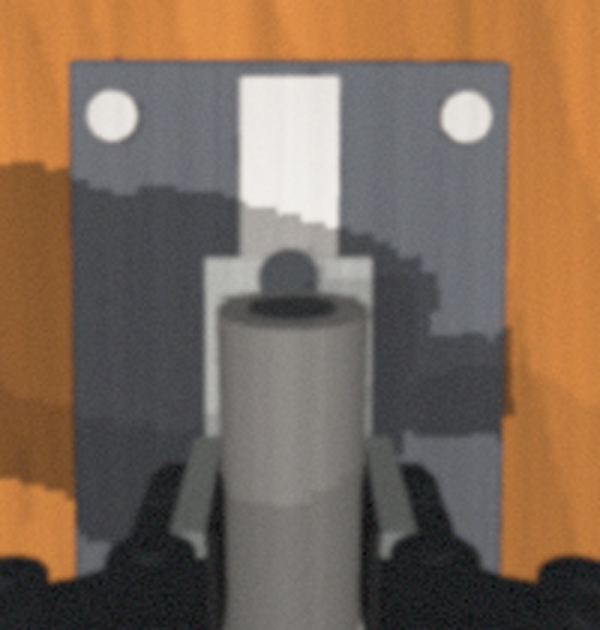

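View pics/c_s5.png

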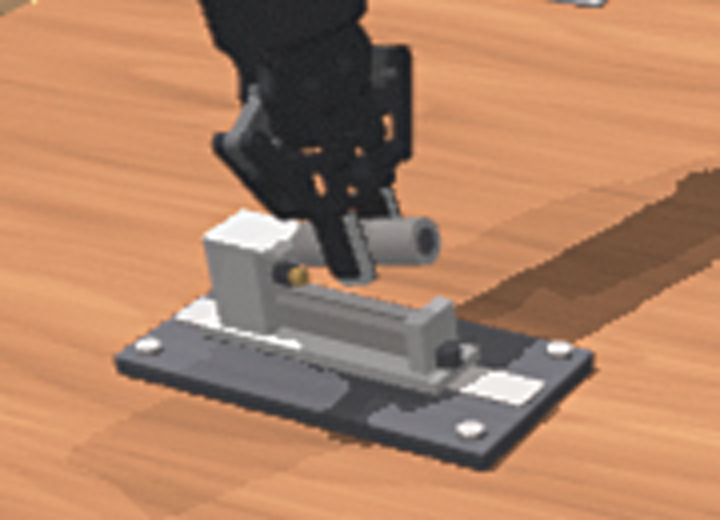

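Pin now sits about 1 mm off-centre to +x; corrected, and down to just above the rail.

Emit:
{"op": "move_arm", "data": {
  "plan": "255 -.001 .002 0 0 0 0;255 0 0 0 0 0 0;255 0 0 -.005 0 0 0;255 0 0 -.005 0 0 0;255 0 0 -.004 0 0 0;255 0 0 -.003 0 0 0;255 0 0 -.002 0 0 0;255 0 0 0 0 0 0;255 0 0 0 0 0 0;255 0 0 0 0 0 0"
}}

```text
t: 8.48
ee_pos: [0.5367, -0.1773, 0.0534]
tcp_rot: [3.141, -0.227, 1.531]
contact_force: [0.7, -0.2, -1.7]
gripper_width: 0.256
```

```bash
python3 snap.py wrist w6;python3 snap.py scene s6; python3 -c "
from h import *
crop(load('w6'),220,420,90,300,3,'pics/c_w6.png');crop(load('s6'),130,270,110,215,5,'pics/c_s6.png')"
```

```text
{'t': 8.4833, 'joint_positions': [0.7461, 0.5464, -0.4917, 1.8457, 0.0379, 0.8657, 0.2443], 'ee_pos': [0.5367, -0.1773, 0.0534], 'tcp_rot': [3.1413, -0.2272, 1.5312], 'contact_force': [0.7403, -0.163, -1.7163], 'gripper_width': 0.2558}
{'t': 8.5333, 'joint_positions': [0.7461, 0.5462, -0.4917, 1.8457, 0.0379, 0.8657, 0.2443], 'ee_pos': [0.5367, -0.1773, 0.0535], 'tcp_rot': [3.1412, -0.2272, 1.5313], 'contact_force': [-0.3059, 0.4968, -1.7978], 'gripper_width': 0.2508}
```

View pics/c_w6.png

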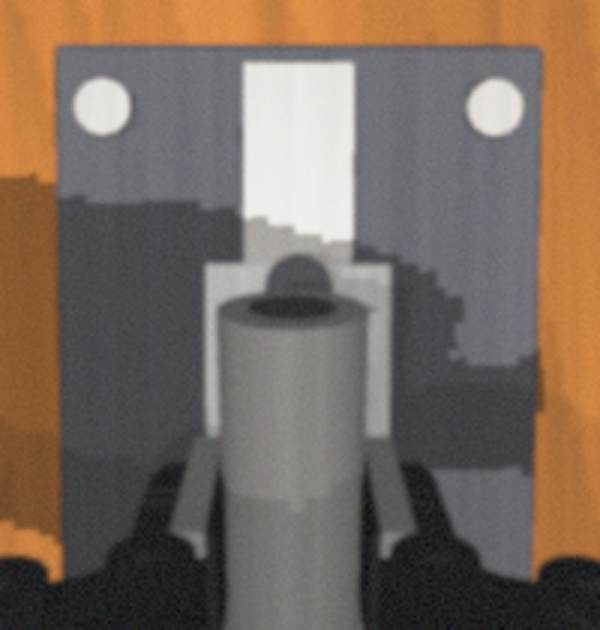

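View pics/c_s6.png

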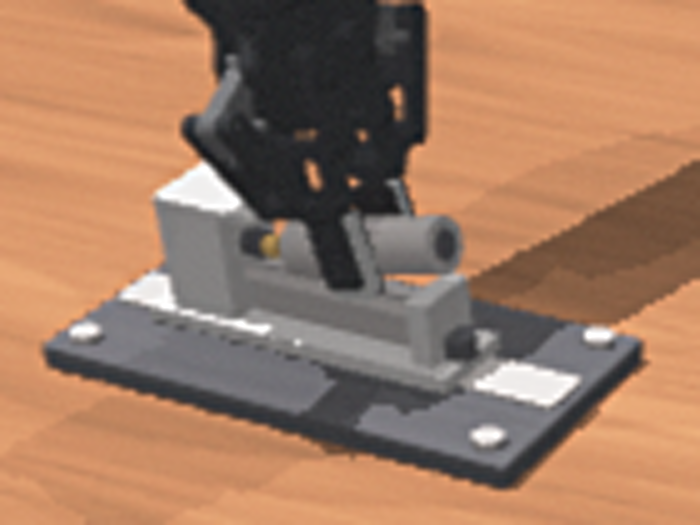

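Pin is over the rail, low end facing the plunger at the hood mouth; 1.2 mm sideways to centre, then in.

Emit:
{"op": "move_arm", "data": {
  "plan": "255 .0012 0 0 0 0 0;255 0 -.002 0 0 0 0;255 0 -.002 0 0 0 0;255 0 -.002 0 0 0 0;255 0 -.001 0 0 0 0;255 0 0 0 0 0 0;255 0 0 0 0 0 0;255 0 0 0 0 0 0"
}}

```text
t: 9.25
ee_pos: [0.5378, -0.1842, 0.0534]
tcp_rot: [3.142, -0.227, 1.531]
contact_force: [-0.4, 0.4, -1.3]
gripper_width: 0.26
```

Emit:
{"op": "move_arm", "data": {
  "plan": "255 -.0001 -.001 0 0 0 0;255 0 -.001 0 0 0 0;255 0 -.001 0 0 0 0;255 0 0 0 0 0 0;255 0 0 0 0 0 0;255 0 0 0 0 0 0"
}}

```text
t: 9.75
ee_pos: [0.5377, -0.1863, 0.0533]
tcp_rot: [-3.141, -0.228, 1.532]
contact_force: [-0.9, 3.0, -0.8]
gripper_width: 0.259
```

Emit:
{"op": "move_arm", "data": {
  "plan": "255 -.0001 -.001 0 0 0 0;255 0 -.001 0 0 0 0;255 0 -.001 0 0 0 0;255 0 0 0 0 0 0;255 0 0 0 0 0 0;255 0 0 0 0 0 0"
}}

```text
t: 10.25
ee_pos: [0.5376, -0.189, 0.0534]
tcp_rot: [-3.141, -0.229, 1.532]
contact_force: [0.5, 5.0, -1.0]
gripper_width: 0.257
```

Emit:
{"op": "move_arm", "data": {
  "plan": "255 -.0001 -.001 0 0 0 0;255 0 -.001 0 0 0 0;255 -.0001 -.001 0 0 0 0;255 0 -.001 0 0 0 0;255 0 -.001 0 0 0 0;255 0 -.001 0 0 0 0;255 0 0 0 0 0 0;255 0 0 0 0 0 0;255 0 0 0 0 0 0"
}}

```text
t: 11.0
ee_pos: [0.5374, -0.1928, 0.0534]
tcp_rot: [-3.14, -0.232, 1.533]
contact_force: [-0.3, 9.0, -0.2]
gripper_width: 0.259
```

```bash
python3 snap.py wrist w7;python3 snap.py scene s7; python3 -c "
from h import *
crop(load('w7'),220,420,90,300,3,'pics/c_w7.png');crop(load('s7'),130,270,110,215,5,'pics/c_s7.png')"
```

```text
{'t': 11.0, 'joint_positions': [0.766, 0.5586, -0.4882, 1.8248, 0.0389, 0.8831, 0.2705], 'ee_pos': [0.5374, -0.1928, 0.0534], 'tcp_rot': [-3.1403, -0.2319, 1.5329], 'contact_force': [-0.3435, 8.9884, -0.1999], 'gripper_width': 0.2594}
{'t': 11.05, 'joint_positions': [0.766, 0.5586, -0.4882, 1.8248, 0.0389, 0.8831, 0.2704], 'ee_pos': [0.5374, -0.1928, 0.0534], 'tcp_rot': [-3.1403, -0.2318, 1.5329], 'contact_force': [0.4544, 9.6611, -0.9662], 'gripper_width': 0.2583}
```

View pics/c_w7.png

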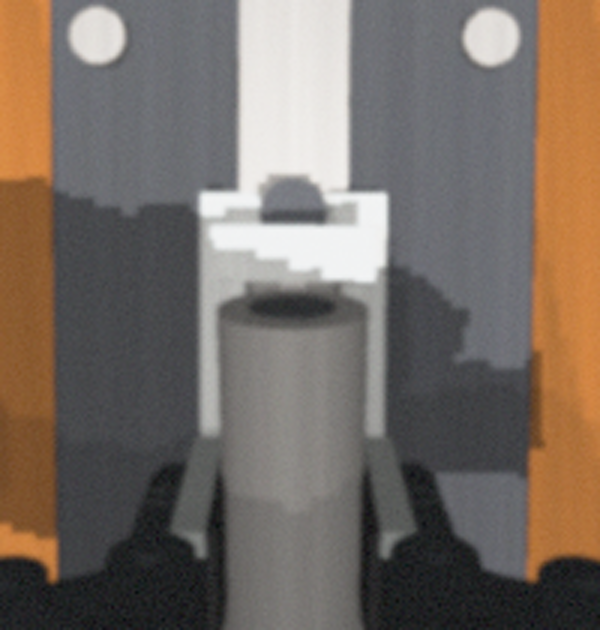

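View pics/c_s7.png

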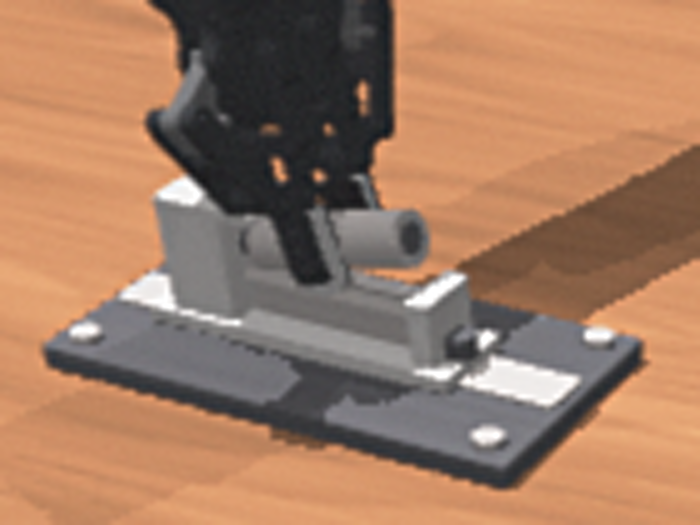

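Plunger is being pressed (≈9 N, ≈6.5 mm), pin centred on the gauge; its upper end is just clear ahead of the stop. A couple of mm more.

Emit:
{"op": "move_arm", "data": {
  "plan": "255 0 -.001 0 0 0 0;255 -.0001 -.001 0 0 0 0;255 0 -.0008 0 0 0 0;255 0 0 0 0 0 0;255 0 0 0 0 0 0;255 0 0 0 0 0 0"
}}

```text
t: 11.6
ee_pos: [0.5373, -0.1945, 0.0535]
tcp_rot: [-3.14, -0.233, 1.533]
contact_force: [-0.4, 9.7, -1.1]
gripper_width: 0.259
```

```bash
python3 snap.py wrist w8;python3 -c "
from h import *
f=load('w8');crop(f,220,420,90,300,3,'pics/c_w8.png')
W=cloud(f)
for u in (299,301,333,335):
  print(u,[(v,*np.round((W[v,u,1:]+[.1914,0])*1e3,1).tolist()) for v in range(160,200,2)])
"
```

```text
{'t': 11.6, 'joint_positions': [0.7689, 0.5602, -0.4882, 1.8223, 0.0385, 0.8857, 0.2745], 'ee_pos': [0.5373, -0.1945, 0.0535], 'tcp_rot': [-3.1399, -0.2332, 1.5334], 'contact_force': [-0.4121, 9.6852, -1.1101], 'gripper_width': 0.2593}
299 [(160, 52.0, 19.4), (162, 48.4, 47.9), (164, 47.3, 48.3), (166, 46.2, 48.6), (168, 45.1, 48.5), (170, 44.0, 48.3), (172, 42.9, 49.0), (174, 41.8, 49.0), (176, 40.7, 50.1), (178, 39.7, 48.1), (180, 38.6, 48.0), (182, 37.8, 20.6), (184, 36.5, 20.1), (186, 35.2, 19.6), (188, 33.9, 19.4), (190, 33.4, 65.1), (192, 32.6, 69.4), (194, 31.7, 72.0), (196, 31.0, 75.8), (198, 30.2, 79.1)]
301 [(160, 52.0, 19.2), (162, 48.3, 48.3), (164, 47.2, 49.6), (166, 46.1, 49.0), (168, 45.1, 48.4), (170, 44.0, 49.1), (172, 42.9, 48.0), (174, 41.8, 49.1), (176, 40.7, 48.6), (178, 39.6, 49.0), (180, 38.5, 48.6), (182, 37.7, 19.8), (184, 36.4, 19.7), (186, 35.1, 20.5), (188, 34.3, 61.5), (190, 33.4, 64.5), (192, 32.5, 69.0), (194, 31.7, 72.7), (196, 30.9, 75.4), (198, 30.1, 78.3)]
333 [(160, 51.2, 19.0), (162, 47.7, 48.8), (164, 46.6, 48.5), (166, 45.5, 49.1), (168, 44.4, 48.8), (170, 43.4, 47.7), (172, 42.2, 48.9), (174, 41.1, 49.5), (176, 40.1, 48.3), (178, 39.0, 49.8), (180, 37.9, 47.5), (182, 36.8, 39.9), (184, 35.7, 40.4), (186, 34.5, 40.0), (188, 33.7, 61.5), (190, 32.9, 66.2), (192, 32.0, 69.1), (194, 31.2, 72.3), (196, 30.4, 75.6), (198, 29.6, 78.2)]
335 [(160, 51.1, 19.5), (162, 47.5, 49.9), (164, 46.5, 49.5), (166, 45.5, 48.0), (168, 44.5, 46.7), (170, 43.3, 47.9), (172, 42.2, 49.1), (174, 41.1, 47.9), (176, 40.0, 49.5), (178, 38.9, 48.7), (180, 37.8, 49.5), (182, 36.9, 18.2), (184, 35.6, 19.1), (186, 34.3, 19.3), (188, 33.0, 19.8), (190, 32.8, 64.6), (192, 31.9, 68.9), (194, 31.1, 72.6), (196, 30.3, 75.0), (198, 29.6, 78.2)]
```

View pics/c_w8.png

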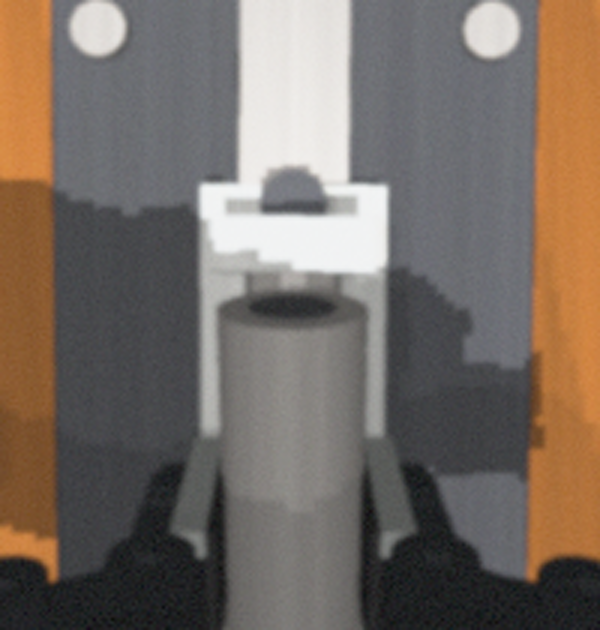

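Depth shows the pin's lower front edge ~2.7 mm short of the stop face, plunger ≈7.5 mm in. Now lowering the upper end half-way, pivoting about the low corner.

Emit:
{"op": "move_arm", "data": {
  "plan": "255 0 -.0006 0 0 0 0;255 0 .0001 -.0011 -.0292 .0012 0;255 0 .0002 -.0011 -.0292 .0012 0;255 0 .0002 -.0011 -.0292 .0012 0;255 0 .0002 -.001 -.0292 .0012 0;255 0 0 0 0 0 0;255 0 0 0 0 0 0;255 0 0 0 0 0 0"
}}

```text
t: 12.32
ee_pos: [0.5373, -0.1946, 0.0489]
tcp_rot: [-3.14, -0.115, 1.534]
contact_force: [0.3, 10.3, -2.1]
gripper_width: 0.259
```

```bash
python3 snap.py wrist w9;python3 -c "
from h import *
f=load('w9');crop(f,220,420,90,300,3,'pics/c_w9.png')
W=cloud(f)
for u in (300,317,334):
  print(u,[(v,*np.round((W[v,u,1:]+[.1914,0])*1e3,1).tolist()) for v in range(170,200,2)])
"
```

```text
{'t': 12.3167, 'joint_positions': [0.6716, 0.5258, -0.4325, 1.8593, 0.1362, 0.8327, 0.1579], 'ee_pos': [0.5373, -0.1946, 0.0489], 'tcp_rot': [-3.14, -0.1154, 1.5337], 'contact_force': [0.2909, 10.3318, -2.0921], 'gripper_width': 0.2585}
300 [(170, 43.8, 48.7), (172, 42.7, 48.0), (174, 41.8, 49.4), (176, 40.6, 47.2), (178, 39.7, 48.1), (180, 38.6, 48.1), (182, 34.5, 19.4), (184, 33.2, 19.5), (186, 32.0, 19.7), (188, 30.9, 21.0), (190, 34.6, 56.4), (192, 34.0, 59.2), (194, 33.6, 62.7), (196, 33.3, 66.8), (198, 33.0, 70.6)]
317 [(170, 43.4, 48.4), (172, 42.5, 49.4), (174, 41.5, 48.9), (176, 40.4, 48.4), (178, 39.4, 48.9), (180, 38.4, 49.5), (182, 35.8, 35.0), (184, 34.6, 34.7), (186, 33.6, 35.7), (188, 34.9, 53.8), (190, 34.4, 57.4), (192, 33.9, 60.5), (194, 33.6, 64.8), (196, 33.2, 67.9), (198, 32.7, 70.2)]
334 [(170, 43.2, 49.5), (172, 42.1, 48.8), (174, 41.1, 48.3), (176, 40.1, 48.8), (178, 39.0, 48.1), (180, 38.0, 48.7), (182, 36.0, 40.1), (184, 34.8, 38.7), (186, 33.7, 39.3), (188, 34.3, 51.8), (190, 33.9, 56.1), (192, 33.5, 59.8), (194, 33.2, 64.1), (196, 32.6, 66.2), (198, 32.3, 69.9)]
```

View pics/c_w9.png

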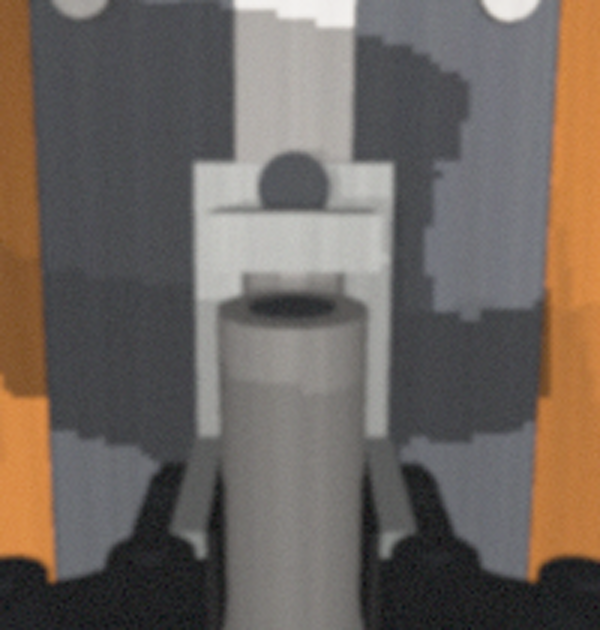

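Upper end is now in front of the stop with ~3 mm gap. Completing the lowering to level.

Emit:
{"op": "move_arm", "data": {
  "plan": "255 0 .0003 -.0011 -.029 .0012 0;255 0 .0004 -.0011 -.029 .0012 0;255 0 .0004 -.0011 -.029 .0012 0;255 0 .0004 -.0011 -.029 .0012 0;255 0 0 0 0 0 0;255 0 0 -.0005 0 0 0;255 0 0 0 0 0 0;255 0 0 0 0 0 0"
}}

```text
t: 13.03
ee_pos: [0.5374, -0.194, 0.0441]
tcp_rot: [-3.14, 0.002, 1.533]
contact_force: [-2.6, 9.6, 1.7]
gripper_width: 0.26
```

```bash
python3 snap.py wrist w10;python3 snap.py scene s10;python3 -c "
from h import *
f=load('w10');crop(f,220,420,90,300,3,'pics/c_w10.png')
crop(load('s10'),130,270,110,215,5,'pics/c_s10.png')
W=cloud(f)
for u in (300,317,334):
  print(u,[(v,*np.round((W[v,u,1:]+[.1914,0])*1e3,1).tolist()) for v in range(170,200,2)])
"
```

```text
{'t': 13.0333, 'joint_positions': [0.5609, 0.5016, -0.3687, 1.8939, 0.2489, 0.7914, 0.0194], 'ee_pos': [0.5374, -0.194, 0.0441], 'tcp_rot': [-3.1404, 0.0018, 1.5328], 'contact_force': [-2.6041, 9.555, 1.6809], 'gripper_width': 0.2596}
{'t': 13.0833, 'joint_positions': [0.561, 0.5016, -0.3688, 1.8939, 0.2489, 0.7914, 0.0194], 'ee_pos': [0.5374, -0.194, 0.0441], 'tcp_rot': [-3.1404, 0.0017, 1.5327], 'contact_force': [-1.0884, 8.8964, -0.0399], 'gripper_width': 0.2565}
300 [(170, 45.8, 47.9), (172, 44.9, 47.7), (174, 44.1, 48.8), (176, 43.0, 48.1), (178, 42.2, 48.8), (180, 41.2, 48.7), (182, 40.0, 47.9), (184, 39.3, 48.8), (186, 35.9, 39.0), (188, 35.0, 39.8), (190, 35.9, 47.3), (192, 35.7, 50.2), (194, 35.8, 54.1), (196, 36.2, 59.0), (198, 35.9, 61.3)]
317 [(170, 45.5, 47.6), (172, 44.8, 48.8), (174, 43.6, 48.0), (176, 42.8, 48.7), (178, 41.8, 48.4), (180, 40.9, 48.8), (182, 39.9, 48.6), (184, 38.9, 48.5), (186, 34.8, 36.1), (188, 35.8, 44.3), (190, 35.9, 48.6), (192, 35.9, 52.1), (194, 35.6, 54.5), (196, 35.6, 58.1), (198, 35.6, 61.2)]
334 [(170, 45.5, 49.3), (172, 44.3, 47.9), (174, 43.4, 48.2), (176, 42.3, 47.8), (178, 41.5, 48.6), (180, 40.5, 48.4), (182, 39.5, 48.1), (184, 38.6, 48.7), (186, 35.7, 41.0), (188, 35.2, 42.9), (190, 35.5, 48.2), (192, 35.6, 52.3), (194, 35.2, 54.2), (196, 35.4, 58.2), (198, 35.2, 60.9)]
```

View pics/c_w10.png

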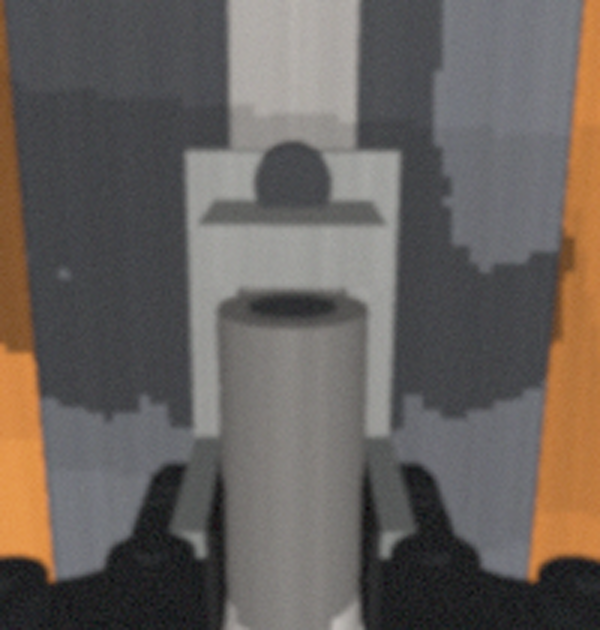

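View pics/c_s10.png

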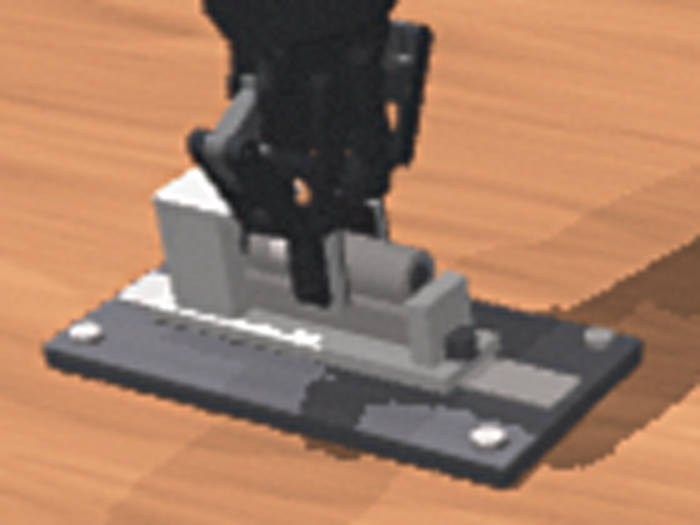

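Level, in front of the stop with ~2.2 mm gap. Easing it forward to the stop.

Emit:
{"op": "move_arm", "data": {
  "plan": "255 0 .0005 -.0004 0 0 0;255 0 .0005 0 0 0 0;255 0 .0005 0 0 0 0;255 0 .0003 0 0 0 0;255 0 0 0 0 0 0;255 0 0 0 0 0 0;255 0 0 0 0 0 0"
}}

```text
t: 13.72
ee_pos: [0.5374, -0.1933, 0.0441]
tcp_rot: [-3.141, 0.003, 1.532]
contact_force: [-1.7, 8.1, 2.3]
gripper_width: 0.255
```

Emit:
{"op": "move_arm", "data": {
  "plan": "255 0 .0003 0 0 0 0;255 0 0 0 0 0 0;255 0 0 0 0 0 0;255 0 0 0 0 0 0"
}}

```text
t: 14.05
ee_pos: [0.5374, -0.1931, 0.0441]
tcp_rot: [-3.141, 0.003, 1.532]
contact_force: [-2.3, 7.6, 2.4]
gripper_width: 0.259
```

Emit:
{"op": "move_arm", "data": {
  "plan": "255 0 .0005 0 0 0 0;255 0 .0005 0 0 0 0;255 0 .0005 0 0 0 0;255 0 0 0 0 0 0;255 0 0 0 0 0 0;255 0 0 0 0 0 0"
}}

```text
t: 14.55
ee_pos: [0.5375, -0.192, 0.0441]
tcp_rot: [-3.141, 0.004, 1.532]
contact_force: [-2.1, 7.2, 2.1]
gripper_width: 0.256
```

```bash
python3 snap.py wrist w11;python3 -c "
from h import *
f=load('w11')
W=cloud(f)
for u in (300,317,334):
  print(u,[(v,*np.round((W[v,u,1:]+[.1914,0])*1e3,1).tolist()) for v in range(180,204,2)])
"
```

```text
{'t': 14.55, 'joint_positions': [0.5564, 0.5002, -0.3681, 1.8962, 0.2508, 0.7895, 0.0128], 'ee_pos': [0.5375, -0.192, 0.0441], 'tcp_rot': [-3.1411, 0.0036, 1.5319], 'contact_force': [-2.0788, 7.1936, 2.1068], 'gripper_width': 0.2557}
300 [(180, 43.4, 49.7), (182, 41.9, 47.3), (184, 41.2, 48.4), (186, 40.1, 48.0), (188, 39.6, 50.2), (190, 38.2, 48.4), (192, 37.8, 50.7), (194, 37.7, 53.9), (196, 38.2, 59.1), (198, 37.8, 60.9), (200, 37.0, 61.2), (202, 35.7, 59.9)]
317 [(180, 42.7, 48.0), (182, 42.0, 49.3), (184, 40.8, 48.3), (186, 39.9, 48.5), (188, 38.8, 48.0), (190, 37.9, 48.4), (192, 38.0, 52.5), (194, 38.0, 55.9), (196, 37.6, 58.1), (198, 37.8, 61.7), (200, 37.2, 62.8), (202, 36.5, 63.4)]
334 [(180, 42.6, 48.9), (182, 41.8, 49.6), (184, 40.7, 49.0), (186, 39.7, 49.2), (188, 38.7, 48.8), (190, 37.2, 47.0), (192, 37.5, 51.9), (194, 37.4, 55.0), (196, 37.3, 58.0), (198, 37.1, 60.3), (200, 36.3, 60.8), (202, 35.5, 61.4)]
```

Pin end face reads at the stop plane (≤0.3 mm). Releasing gently.

Emit:
{"op": "move_arm", "data": {
  "plan": "255 0 0 0 0 0 0;255 0 0 0 0 0 0;185 0 0 0 0 0 0;178 0 0 0 0 0 0;170 0 0 0 0 0 0;160 0 0 0 0 0 0;140 0 0 0 0 0 0;100 0 0 0 0 0 0;60 0 0 0 0 0 0;60 0 0 0 0 0 0",
  "squeeze": 20
}}

```text
t: 15.43
ee_pos: [0.5374, -0.1941, 0.0438]
tcp_rot: [-3.142, 0.006, 1.531]
contact_force: [-0.2, 0.4, -0.4]
gripper_width: 0.764
```

```bash
python3 snap.py wrist w12;python3 -c "
from h import *
f=load('w12');crop(f,200,440,80,330,2.4,'pics/c_w12.png')
W=cloud(f)
for u in (310,317,324):
  print(u,[(v,*np.round((W[v,u,1:]+[.1914,0])*1e3,1).tolist()) for v in range(180,270,5)])
"
```

```text
{'t': 15.4333, 'joint_positions': [0.5571, 0.5007, -0.3659, 1.8959, 0.2531, 0.7883, 0.0128], 'ee_pos': [0.5374, -0.1941, 0.0438], 'tcp_rot': [-3.1416, 0.006, 1.5309], 'contact_force': [-0.2209, 0.3993, -0.4098], 'gripper_width': 0.7636}
310 [(180, 40.9, 48.4), (185, 38.6, 48.8), (190, 38.6, 58.1), (195, 37.8, 63.4), (200, 35.4, 63.1), (205, 33.1, 63.0), (210, 31.2, 63.9), (215, 28.7, 63.6), (220, 26.2, 62.9), (225, 24.0, 63.4), (230, 21.4, 62.9), (235, 19.0, 63.0), (240, 16.8, 63.5), (245, 14.6, 64.1), (250, 11.6, 63.1), (255, 9.8, 64.4), (260, 6.7, 63.4), (265, 3.6, 62.5)]
317 [(180, 40.8, 48.6), (185, 38.4, 48.9), (190, 38.6, 58.7), (195, 37.8, 63.8), (200, 35.3, 63.2), (205, 33.4, 64.2), (210, 30.9, 63.5), (215, 28.4, 63.0), (220, 26.2, 63.4), (225, 23.6, 62.8), (230, 21.2, 62.7), (235, 19.5, 64.4), (240, 16.8, 63.8), (245, 13.9, 63.0), (250, 12.1, 64.2), (255, 9.4, 64.0), (260, 7.1, 64.3), (265, 4.3, 63.9)]
324 [(180, 40.6, 48.2), (185, 38.2, 48.5), (190, 38.2, 57.7), (195, 37.7, 64.0), (200, 35.5, 64.0), (205, 33.2, 63.8), (210, 31.0, 64.1), (215, 28.2, 62.8), (220, 26.2, 63.7), (225, 23.3, 62.4), (230, 21.2, 63.1), (235, 19.1, 63.9), (240, 16.5, 63.4), (245, 14.0, 63.4), (250, 11.5, 63.3), (255, 9.3, 64.0), (260, 5.8, 62.3), (265, 3.7, 63.1)]
```

View pics/c_w12.png

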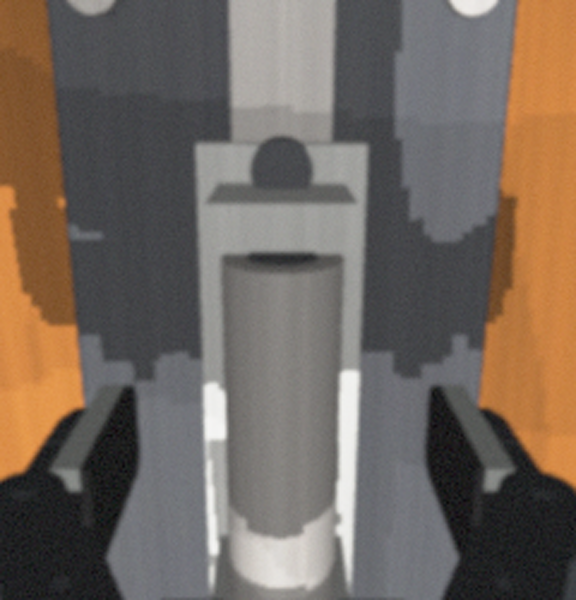

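Pin lies level (top 63.5 mm along its length), its end against the stop. Retreating upward.

Emit:
{"op": "move_arm", "data": {
  "plan": "60 0 0 .01 0 0 0;60 0 0 .02 0 0 0;60 0 0 .03 0 0 0;60 0 0 .03 0 0 0;60 0 0 .03 0 0 0;60 0 .02 .03 0 0 0;60 0 .03 .02 0 0 0;60 0 .035 0 0 0 0;60 0 .035 0 0 0 0;60 0 0 0 0 0 0;60 0 0 0 0 0 0"
}}

```text
t: 16.4
ee_pos: [0.5375, -0.071, 0.2149]
tcp_rot: [3.14, 0.006, 1.537]
contact_force: [0.6, -1.2, -1.0]
gripper_width: 0.765
```

```bash
for c in wrist top scene; do python3 snap.py $c ${c}13;done;python3 -c "
from h import *
f=load('wrist13');crop(f,260,380,180,340,4,'pics/c_w13.png')
crop(load('scene13'),130,270,130,215,5,'pics/c_s13.png')
crop(load('top13'),380,520,195,285,5,'pics/c_t13.png')
W=cloud(f)
print([(v,*np.round((W[v,322,1:]+[.1914,0])*1e3,1).tolist()) for v in range(190,320,3)])
"
```

```text
{'t': 16.4, 'joint_positions': [0.458, 0.2525, -0.4827, 1.816, 0.1367, 1.1038, -0.1072], 'ee_pos': [0.5375, -0.071, 0.2149], 'tcp_rot': [3.1404, 0.0057, 1.5369], 'contact_force': [0.615, -1.1726, -0.9945], 'gripper_width': 0.765}
{'t': 16.45, 'joint_positions': [0.4595, 0.2532, -0.4802, 1.8158, 0.1374, 1.1038, -0.1072], 'ee_pos': [0.5374, -0.0733, 0.2145], 'tcp_rot': [3.1411, 0.0066, 1.5333], 'contact_force': [0.1961, -1.6867, -0.1246], 'gripper_width': 0.7691}
{'t': 16.5, 'joint_positions': [0.4605, 0.2538, -0.4787, 1.8157, 0.1375, 1.1037, -0.1072], 'ee_pos': [0.5373, -0.0747, 0.2141], 'tcp_rot': [3.1416, 0.0067, 1.5308], 'contact_force': [-0.6131, -0.7589, -0.4606], 'gripper_width': 0.7647}
[(190, 103.6, 12.2), (193, 99.8, 12.7), (196, 95.9, 12.8), (199, 92.1, 13.3), (202, 88.5, 14.2), (205, 84.5, 14.4), (208, 80.4, 13.9), (211, 76.1, 13.3), (214, 72.3, 14.1), (217, 68.0, 13.3), (220, 64.0, 13.8), (223, 59.9, 13.8), (226, 58.1, 19.7), (229, 58.1, 29.5), (232, 53.8, 28.7), (235, 50.7, 30.8), (238, 48.0, 34.0), (241, 47.5, 41.3), (244, 46.5, 47.5), (247, 43.4, 49.3), (250, 38.9, 48.2), (253, 38.4, 54.8), (256, 37.6, 60.4), (259, 36.0, 64.5), (262, 32.0, 64.3), (265, 27.9, 63.9), (268, 24.4, 64.6), (271, 20.0, 63.8), (274, 16.3, 64.3), (277, 12.3, 64.3), (280, 7.7, 63.4), (283, 4.7, 65.0), (286, 0.4, 64.5), (289, -4.9, 62.9), (292, -8.0, 64.3), (295, -12.3, 64.2), (298, -16.8, 63.7), (301, -21.6, 62.9), (304, -25.1, 64.0), (307, -29.6, 63.8), (310, -33.8, 63.9), (313, -32.4, 71.0), (316, -34.8, 73.3), (319, -39.7, 72.5)]
```

View pics/c_w13.png

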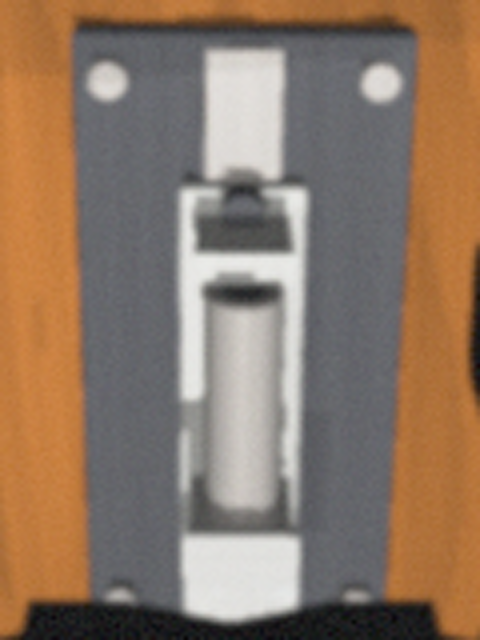

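View pics/c_s13.png

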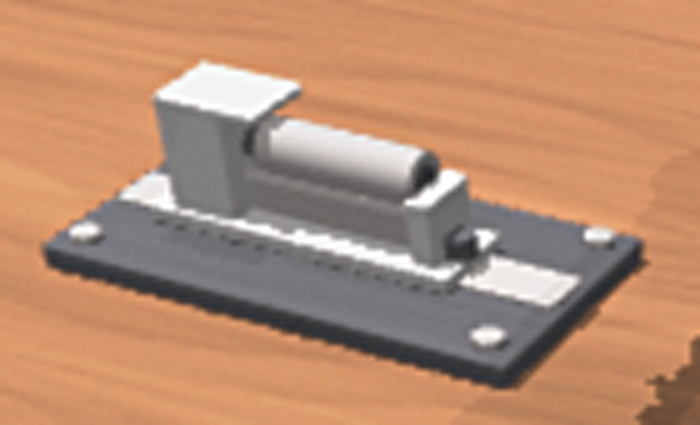

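View pics/top13.png

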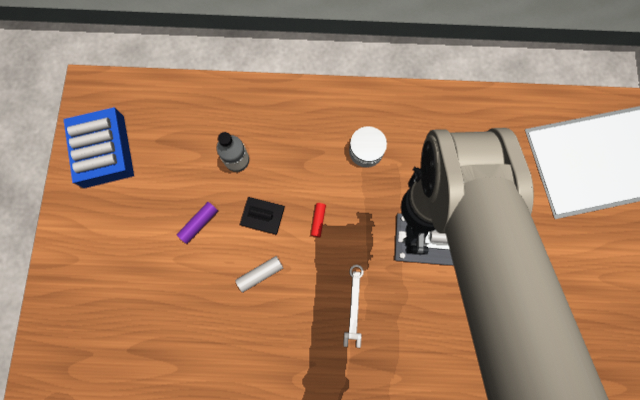

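The pin lies level, top at 64 mm along its whole length, in the rail between plunger and stop. The bystanders are unmoved and the gripper is clear, so I'm handing in.

```bash
python3 -c "
from bench import arm
print(arm.close_job())"
```

```text
the job is handed in; nothing more can be done
None
```

The piston pin is loaded in the checking gauge and the job was handed in at 16.5 s; no verdict was reported. I took the smaller grey pin from the black rest and put its low end under the hood, tipped 13°. I pressed the plunger back about 8 mm with it, brought the other end down in front of the stop, eased it forward and released it.

- **Seating:** The last wrist depth readings show the pin level, its top at 64 mm along its whole length. Its end face is within about 0.5 mm of the stop plane. The far end runs under the hood to the plunger.
- **Forces:** The highest contact force I read was about 10 N, well under 40 N. At that force the spring is at about 8 mm, below the 11.5 mm limit.
- **Bystanders:** In the last top view the piston, bottle, spanner and look-alike pins are where they were. The gripper is well clear.
- **Disagreements:** The top and wrist cameras differed by about 1.5 mm on the gauge's position. I used the wrist view; first contact with the plunger came within about 1 mm of where it predicted. I also overran y by 33 mm while carrying the pin above the gauge, touched nothing, and corrected it.

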